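Zero a coffee grinder's dial and set the grind

ROBOT

A 6-joint arm with a two-finger parallel gripper is mounted at the origin on a cart in front of the work surface, level with it; the furniture and walls round the work are solid. World frame = base frame: x ahead of the robot, y to its left, z up, the work surface at z = 0. Lengths are in m, angles in rad, forces in N, time in s.
With the tool pointing down it reaches from about 0.4 to 0.825 m from the base axis. Payload 7 kg.
Tool frame: the origin (TCP) lies at the very end of the fingers, on their centre line; the grasp point (between the pads) lies 19 mm behind it; y points along the fingers, z is the direction in which the jaws open and shut, and the axes are right-handed (so a half turn about y gives the same grasp; the last joint's range is limited). The gripper opens to 88 mm and grips with 3 to 60 N. Pads are 19 mm wide; open, the fingers measure 130 mm over their backs; the gripper's body (78 mm by 193 mm) begins 47 mm behind the grasp point.
Start: joints at [-0.921, 0.359, 0.012, 0, -1.224, -0.288], TCP at [0.239, -0.631, 0.203] pointing down, gripper open.
Joint ranges: [-3.07, 3.07], [-1.43, 2.12], [-1.02, 1.25], [-3.03, 1.67], [-3.05, -0], [-3.03, 3.03]. Speed limits (rad/s): [2.39, 2.39, 3.01, 3.14, 3.14, 3.14].

INTERFACE

Orientations are given as [roll, pitch, yaw] about the fixed x, y, z axes, in that order (R = Rz(yaw) Ry(pitch) Rx(roll)).
In Python, from station import get_state, grab_frame, job_done, regions_of gives the robot as it stands.
- The arm moves only by the tool drive_tool, never from a script. Its argument "rows" is a list of rows, each a list of 3 entries, a list of its own where there are three numbers: the shift along the world's x, y, z as a fraction of full scale, then the turn about the world's z as a fraction of full scale, then the opening, from 0 (shut) to 1 (fully open). A call has 1 to 12 rows; each row is the pose to reach, as a shift and turn from the pose commanded when the call began; what a row does not reach only later rows make up. Full scale, the value 1, is 30 cm for a shift and 90 degrees for a turn. A row lasts 1/10 s, in which the tool goes at most 50 mm and 8.59 degrees, less where a joint would pass 70% of its speed; a pose out of reach is approached as far as the arm can. A call with a number of a shift or a turn outside -1 to 1 is refused whole. A call with a gripper value outside its range is refused whole. The fingers move at their own pace and stop on an object; "newtons" is the grip in N (left out, the last holds). Time passes only in rows, so rows that repeat a pose let the fingers close. It gives the time, the measured TCP pose, the force and the opening at its end, in the units of the state.
- get_state(): the state, without advancing time (a new reading comes with each control period).
- grab_frame(name): name is "side" or "top" or "wrist"; returns a dict with "img" (400x640x3 uint8, blue, green, red), "fx", "fy", "cx", "cy" (pixels), "k1" (the pictures are not rectified: a ray, as slopes to the right and down, at radius r is drawn at 1 + k1 r^2 times it, then the intrinsics apply), "T" (4x4, takes a point from camera to world coordinates); the wrist camera has in their place "hand_eye" (4x4, takes a point from camera to tool coordinates, whose origin is the TCP and whose axes are the tool frame's). Camera axes: x right, y down, z forward; pixel columns grow to the right and rows downward; lengths in m; the calibration is good to about 2 mm. A picture is of the moment at which its call begins: read the wrist's pose just before it. There is no depth.
- job_done(): hands the job in, once; it reports no verdict.
Trained networks look in a picture, given as the dict that the camera call returned (one of the last four; its "shot" number tells which), for a name from the list of things; names that differ only in an ending like _2 or _b are one class to them, and where a whole thing is asked for, a point or a joint stands for the part that bears it (a point fixed in the world has none). Each returns a list of dicts, best first, with "confidence" (0 to 1); they miss things now and then, are a little off and sometimes report something else, mostly with a low value. They report only what shows in the picture. A call takes as long as a camera call.
- regions_of(picture, thing): "pixels" (400x640 bool, what is visible of it) and "box" ([left, top, right, bottom] in pixels, round what is visible of it).
The state is a dict: "t": time; "q": joint angles; "qd": joint speeds; "joint_efforts": joint torques, N m; "eef_pos": TCP position; "ee_rot": TCP orientation; "force": force on the tool from outside, world axes, zero at the start; "moment": the same for the moment, N m; "width": finger opening in m.
Only numpy, scipy, OpenCV 4.12 (cv2) and the standard library are available. Lean on these libraries where they do the work, as an engineer would, in place of code of your own. Each camera call takes 0.05 s, during which the arm holds its last target. There are 200 camera calls.

TASK

The grinder's dial has lost its zero. Turn the small centre knob gently clockwise (seen from above) until you feel the burrs just touch - do not force them - then, leaving the knob exactly there, turn the outer scale ring until its broad zero mark stands in line with the knob's pointer. Last, open the knob counterclockwise until its pointer stands midway between the pair of slim ribs on the ring (one eighth of a turn), without moving the ring again, and let go.

Things in the scene. Friction and masses are not known exactly. Their poses are not given: they have to be found in the camera images.
- grinder: Grey coffee grinder, fixed, case 178 mm deep, 118 wide, flat top 202 mm above the table. Origin on the table below the vertical dial axis, z up, front to its -x (case from 60 mm before to 118 behind the axis). Flange round the axis on the case: radius 43, 3 mm high. Bean inlet 91 mm behind the axis: 42 mm wide, 10 mm high. The body carries ring, knob and, inside, the burrs.
- scale_ring (a joint): Outer ring of the dial: knurled metal, 60 mm across, 14 mm high, 220.5 to 234.5 mm above the table (marks to 236.5); below it a neck of radius 25 mm, so there is 18 mm of air above the case. Angle about the vertical axis, rad, counterclockwise from above positive, 0 with the zero mark at the grinder's front. Steady friction 0.2 N m, stays where left, not coupled to the knob.
- grind_knob: Inner knob above the ring, same axis: black ridged grip cylinder 34 mm across, 237.3 to 260.5 mm above the table, on a skirt 40 mm across, 2.8 mm thick, from 234.5 mm. Origin on the axis under the skirt, z up, -x towards the pointer. Clockwise from above closes the burrs. Friction 0.15 N m; from the (unseen, varying) touch point on, a further 0.15 N m per 0.1 rad, springy.
- knob_pointer (a point): Tip of the pointer beak on the knob's skirt, 24 mm from the axis, 236 mm above the table; turns with the knob. The knob starts 0.4 to 1.5 rad short of the touch point. 0.03 to 0.2 rad past the first touch is a light touch; 0.29 rad past it (0.44 N m over the friction, 22 N on the burrs) harms them. Let go there, the knob may spring back a little but stays touching.
- knob_top (a point): Centre of the knob's top face, on the dial axis, 260.5 mm above the table.
- zero_mark (a point): Inner end of the broad raised zero mark (one black block 5 mm wide) on the ring's top face, 24 mm from the axis; turns with the ring. At the start it stands 0.3 to 1.55 rad clockwise of the touch point, so the ring goes counterclockwise.
- set_mark (a point): Midway between the pair of slim raised ribs on the ring's top face, 24 mm from the axis, 45 degrees counterclockwise of the zero mark; it turns with the ring. The other marks, finer, stand every 15 degrees.
- dosing_cup: Steel dosing cup, 62 mm wide, 51 mm high, loose on the grinder's foot under the spout; leave it there. Origin at the centre of its underside.
- green_jar: Loose jar with dark green cap, 67x78x168 mm, behind the grinder; leave it alone. Origin at the centre of its underside.
- scale: Loose flat black scale, 125x155x27 mm, to the left of the grinder; leave it alone. Origin at the centre of its underside.
- portafilter: Loose portafilter with black handle, 236x86x63 mm, farther left; leave it alone. Origin at the centre of its underside.
- tongs: Loose steel tongs, 61x243x12 mm, near the right front edge; leave them alone. Origin at the centre of their underside.

How it is judged:
On the way, in this order (a step that is already met when the one before it is completed fails the run):
1. the burrs touch (more than 1 N between them) (contact force between grind_knob and grinder above 1 N), for 0.2 s.
2. with the burrs still touching, the ring's zero mark is in line with the knob's pointer (within 3 mm at the pointer's tip, about 7 degrees) and the fingers have let go of the dial (contact force between grind_knob and grinder above 0.5 N and horizontal distance between knob_pointer and zero_mark below 0.003 m and contact force between the fingers and grinder below 0.5 N), for 0.2 s.
At the end, for the whole second after the job is handed in: The knob's pointer stands at the set mark, midway between the ring's pair of ribs (within 3 mm at the pointer's tip, about 7 degrees), the burrs are apart, and knob and ring are at rest (horizontal distance between knob_pointer and set_mark below 0.003 m and contact force between grind_knob and grinder below 0.1 N and velocity of joint scale_ring between -0.02 and 0.02 rad/s and angular speed of grind_knob below 0.02 rad/s); the robot touches nothing.
It fails at once if the ring turns while the burrs are not touching (before the touch point is found, when the knob is lost during zeroing, or when the knob is opened) (contact force between grind_knob and grinder below 0.3 N and (velocity of joint scale_ring above 0.08 rad/s or velocity of joint scale_ring below -0.08 rad/s)).
It fails at once if the burrs are forced together with more than 22 N (contact force between grind_knob and grinder above 22 N).
It fails at once if a thing standing round the dial is pushed more than 30 mm (distance of any of dosing_cup, green_jar, scale, portafilter, tongs from where it was at the start of the episode above 0.03 m).
It also fails if it takes over 58 s, if anything falls off the work surface, if the arm or the gripper's body presses on something with over 40 N, if the wrist force passes 120 N, or if a joint passes its speed limit or range.

## Working session

There is one attempt and no reset: what is moved stays moved. The work goes in short steps, Python scripts to look and compute and a tool call to move; the robot and the scene stay as the last step left them, time stands still between calls to the robot, and variables do not carry over. Pictures are saved under pics/ and viewed, about 8 in all and at most 12, crops included, and the job is handed in when it is done.

Besides the shell and the picture viewer there is one more tool, called after "Call:" as name([rows], argument=value, ...), one row to a line, values as JSON. drive_tool: Moves the arm, as the interface text tells. Its arguments: {"type":"object","properties":{"rows":{"type":"array"},"newtons":{"type":"number"}},"required":["rows"]}

```bash
mkdir -p pics; ls
cat > h.py <<'E'
import numpy as np, cv2
from station import *
from scipy.spatial.transform import Rotation as R
def pose(f,s):
    if 'T' in f: return np.array(f['T'])
    M=np.eye(4); M[:3,:3]=R.from_euler('xyz',s['ee_rot']).as_matrix(); M[:3,3]=s['eef_pos']
    return M@np.array(f['hand_eye'])
def K(f): return np.array([[f['fx'],0,f['cx']],[0,f['fy'],f['cy']],[0,0,1.]])
def D(f): return np.array([f['k1'],0,0,0,0.])
def onplane(f,T,uv,z):
    n=cv2.undistortPoints(np.array(uv,float).reshape(-1,1,2),K(f),D(f)).reshape(-1,2)
    d=np.c_[n,np.ones(len(n))]@T[:3,:3].T
    return T[:3,3]+d*((z-T[2,3])/d[:,2])[:,None]
def proj(f,T,P):
    W=np.linalg.inv(T)
    return cv2.projectPoints(np.array(P,float).reshape(-1,1,3),cv2.Rodrigues(W[:3,:3])[0],W[:3,3],K(f),D(f))[0].reshape(-1,2)
E
python3 - <<'E'
from h import *
s=get_state();print(s)
for n in ['top','side']:
    f=grab_frame(n);cv2.imwrite(f'pics/{n}0.png',f['img']);T=pose(f,s);print(n,T[:3,3].round(3),f['fx'])
    for th,z in [('grind_knob',.26),('scale_ring',.2275),('knob_pointer',.236),('zero_mark',.236),('grinder',.202)]:
        for r in regions_of(f,th)[:1]:
            m=r['pixels'];v,u=np.nonzero(m);print(th,round(r['confidence'],2),np.round(r['box'],0),m.sum(),onplane(f,T,[[u.mean(),v.mean()]],z).round(4))
E
```

```text
pics
{'t': 0.0, 'q': array([-9.20905558e-01,  3.59386553e-01,  1.10413283e-02, -3.18717020e-04,
       -1.22410818e+00, -2.88084201e-01]), 'qd': array([ 0.00023529,  0.0011629 , -0.00064995, -0.00032382, -0.00098062,
        0.00062513]), 'joint_efforts': array([-5.42303678e-04, -5.82724357e+01,  2.93059194e+01,  6.99701786e+00,
        7.06247418e-03, -1.53426822e-04]), 'eef_pos': array([ 0.23868345, -0.63081788,  0.20252098]), 'ee_rot': array([-1.56912241e+00,  1.83577658e-04,  3.61698178e-01]), 'force': array([0.69199635, 0.24071733, 1.06436645]), 'moment': array([0.00114624, 0.0175089 , 0.01795867]), 'width': 0.08709873455410001}
top [0.462 0.022 1.262] 387.7321961530596
grind_knob 0.57 [356. 212. 367. 225.] 172 [[ 0.4916 -0.0955  0.26  ]]
scale_ring 0.51 [347. 207. 371. 229.] 225 [[ 0.4937 -0.097   0.2275]]
knob_pointer 0.71 [354. 208. 371. 224.] 181 [[ 0.4921 -0.099   0.236 ]]
zero_mark 0.7 [350. 206. 371. 229.] 248 [[ 0.4924 -0.0961  0.236 ]]
grinder 0.71 [327. 172. 386. 243.] 2803 [[ 0.5191 -0.101   0.202 ]]
side [0.364 1.063 0.993] 475.3876362496785
grind_knob 0.73 [334. 152. 350. 168.] 183 [[ 0.4878 -0.0746  0.26  ]]
scale_ring 0.64 [331. 157. 353. 170.] 121 [[ 0.4884 -0.0847  0.2275]]
knob_pointer 0.44 [336. 153. 348. 167.] 159 [[ 0.492  -0.1122  0.236 ]]
zero_mark 0.48 [332. 157. 351. 172.] 159 [[ 0.4894 -0.0726  0.236 ]]
grinder 0.96 [297. 151. 368. 240.] 4069 [[0.506  0.0114 0.202 ]]
```

Run:
```python
from h import *
a=cv2.resize(cv2.imread('pics/top0.png')[140:290,270:430],None,fx=2.5,fy=2.5)
b=cv2.imread('pics/top0.png')
b=cv2.resize(b,(600,375)); a=cv2.resize(a,(400,375))
a=cv2.resize(np.hstack([b,a]),None,fx=.8,fy=.8)
cv2.imwrite('pics/v1.png',a)
s=get_state();f=grab_frame('wrist');print(np.round(f['hand_eye'],3),f['fx'],pose(f,s).round(3))
```

```text
[[-0.     0.969  0.248 -0.065]
 [-0.001 -0.248  0.969 -0.182]
 [ 1.     0.     0.001 -0.001]
 [ 0.     0.     0.     1.   ]] 327.29271502778306 [[-0.354  0.906  0.231  0.178]
 [ 0.935  0.343  0.088 -0.656]
 [ 0.001  0.248 -0.969  0.385]
 [ 0.     0.     0.     1.   ]]
```

View pics/v1.png

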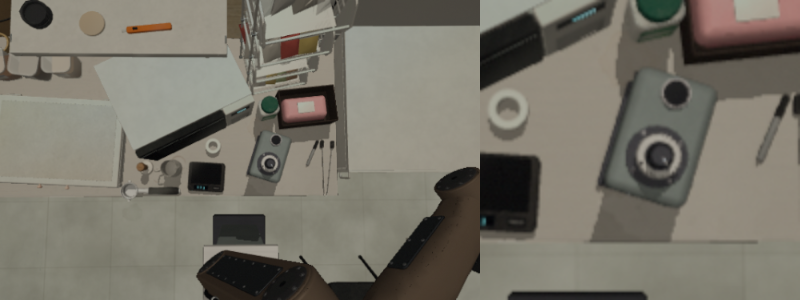

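Call:
drive_tool([
  [[0,0,0.23],0,1],
  [[0,0.1,0.46],0,1],
  [[0.1,0.25,0.46],0.09,1],
  [[0.18,0.4,0.46],0.18,1],
  [[0.26,0.55,0.46],0.27,1],
  [[0.34,0.7,0.46],0.36,1],
  [[0.43,0.9,0.46],0.36,1],
  [[0.43,0.9,0.46],0.36,1],
])

```text
t: 1.45
eef_pos: [0.3684, -0.3592, 0.3419]
ee_rot: [-1.572, -0.0, 0.928]
force: [1.2, 0.2, -0.0]
width: 0.0877
```

Call:
drive_tool([
  [[0.08,0.15,0],0.09,1],
  [[0.16,0.3,0],0.18,1],
  [[0.24,0.45,0],0.27,1],
  [[0.32,0.6,0],0.36,1],
  [[0.41,0.75,0],0.36,1],
  [[0.41,0.87,0],0.36,1],
  [[0.41,0.87,0],0.36,1],
  [[0.41,0.87,0],0.36,1],
])

```text
t: 2.25
eef_pos: [0.491, -0.0994, 0.3416]
ee_rot: [-1.571, 0.0, 1.495]
force: [-0.2, -1.0, -0.2]
width: 0.0873
```

Run:
```python
from h import *
s=get_state();print(s['t'],s['q'].round(3),s['eef_pos'].round(4),s['ee_rot'].round(3),s['force'].round(2),s['moment'].round(3))
f=grab_frame('wrist');T=pose(f,s);cv2.imwrite('pics/w1.png',f['img'])
for th,z in [('grind_knob',.26),('scale_ring',.2275),('knob_pointer',.236),('zero_mark',.236)]:
    for r in regions_of(f,th)[:1]:
        m=r['pixels'];v,u=np.nonzero(m);print(th,round(r['confidence'],2),np.round(r['box'],0),m.sum(),onplane(f,T,[[u.mean(),v.mean()]],z).round(4))
```

```text
2.25 [ 0.193  0.004 -0.12   0.    -1.446 -0.269] [ 0.491  -0.0994  0.3416] [-1.571  0.     1.495] [-0.23 -0.98 -0.21] [-0.025  0.12   0.033]
grind_knob 0.87 [302. 170. 346. 222.] 1651 [[ 0.4931 -0.1039  0.26  ]]
scale_ring 0.91 [294. 157. 358. 224.] 1830 [[ 0.494  -0.1029  0.2275]]
knob_pointer 0.91 [301. 171. 349. 221.] 1692 [[ 0.4939 -0.098   0.236 ]]
zero_mark 0.98 [293. 159. 359. 222.] 1623 [[ 0.4935 -0.107   0.236 ]]
```

View pics/w1.png

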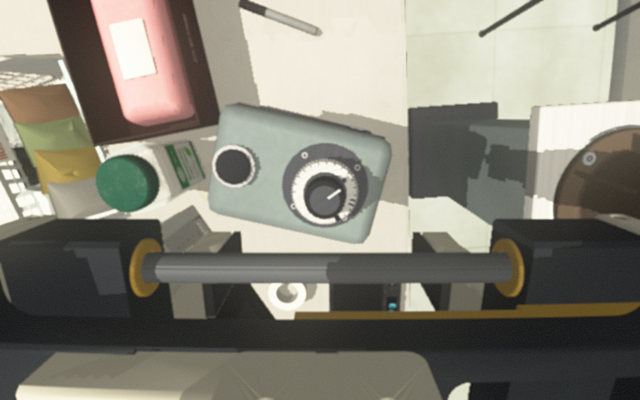

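```bash
cat >> h.py <<'E'
def warp(f,T,c,z,half=.04,n=400):
    # world x up, y left
    g=np.linspace(half,-half,n); X,Y=np.meshgrid(c[0]+g,c[1]+g,indexing='ij')
    p=proj(f,T,np.stack([X,Y,np.full_like(X,z)],-1).reshape(-1,3)).reshape(n,n,2).astype(np.float32)
    return cv2.remap(f['img'],p[...,0],p[...,1],cv2.INTER_CUBIC)
def circ(im,c,r,half=.04):
    n=len(im);k=(n-1)/2/half;return (int(round((n-1)/2-(c[1])*k)),int(round((n-1)/2-(c[0])*k))),int(r*k)
E
python3 - <<'E'
from h import *
s=get_state();f=grab_frame('wrist');T=pose(f,s);c=(.493,-.103)
a=warp(f,T,c,.2355);b=warp(f,T,c,.2605)
o,r=circ(a,(0,0),.03);cv2.circle(a,o,r,(0,0,255),1);o,r=circ(a,(0,0),.020);cv2.circle(a,o,r,(0,0,255),1)
o,r=circ(b,(0,0),.017);cv2.circle(b,o,r,(0,0,255),1)
cv2.imwrite('pics/v2.png',np.hstack([a,b]))
E
```

```text
(no output)
```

View pics/v2.png

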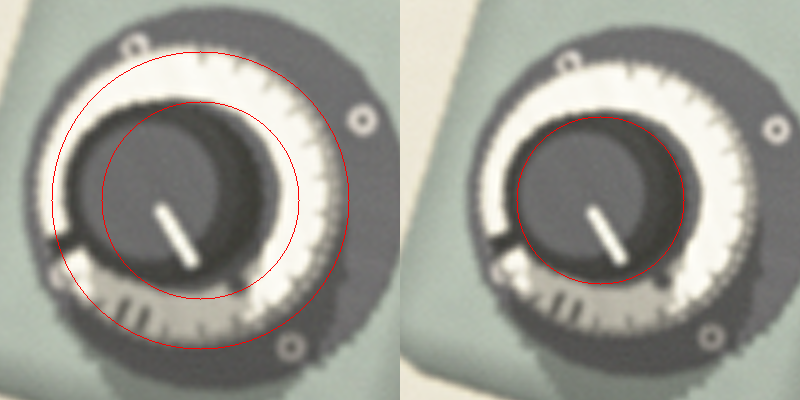

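Call:
drive_tool([
  [[0.012,-0.005,-0.1],0,0.8],
  [[0.012,-0.005,-0.2],0,0.7],
  [[0.012,-0.005,-0.28],0,0.7],
  [[0.012,-0.005,-0.332],0,0.7],
  [[0.012,-0.005,-0.332],0,0.7],
  [[0.012,-0.005,-0.332],0,0.7],
], newtons=20)

```text
t: 3.15
eef_pos: [0.4946, -0.1025, 0.2424]
ee_rot: [-1.571, 0.0, 1.492]
force: [-0.0, 0.2, 0.3]
width: 0.0616
```

```bash
cat > st.py <<'E'
from h import *
s=get_state();print(round(s['t'],2),'q6',s['q'][5].round(4),s['eef_pos'].round(4),'yaw',s['ee_rot'].round(4),'F',s['force'].round(2),'M',s['moment'].round(3),'w',round(s['width'],4),'tau6',s['joint_efforts'][5].round(3))
E
python3 st.py
```

```text
3.15 q6 -0.2647 [ 0.4946 -0.1025  0.2424] yaw [-1.5710e+00  4.0000e-04  1.4919e+00] F [-0.04  0.19  0.25] M [0.006 0.059 0.   ] w 0.0616 tau6 0.0
```

Call:
drive_tool([
  [[0,0,0],0,0.3],
  [[0,0,0],0,0.2],
  [[0,0,0],0,0.2],
  [[0,0,0],0,0.2],
  [[0,0,0],0,0.2],
  [[0,0,0],0,0.2],
  [[0,0,0],0,0.2],
], newtons=20)

```text
t: 3.85
eef_pos: [0.4945, -0.1017, 0.2419]
ee_rot: [-1.571, -0.0, 1.493]
force: [0.3, -0.7, -0.3]
width: 0.0185
```

```bash
python3 st.py
```

```text
3.85 q6 -0.2647 [ 0.4945 -0.1017  0.2419] yaw [-1.5707 -0.      1.4928] F [ 0.34 -0.66 -0.3 ] M [0.035 0.119 0.058] w 0.0185 tau6 -0.0
```

Run:
```python
from h import *
ims=[]
for n in ['wrist','side']:
    f=grab_frame(n);s=get_state();T=pose(f,s)
    if n=='side':
        for r in regions_of(f,'grind_knob')[:1]: print(r['confidence'],r['box'])
        print(proj(f,T,[s['eef_pos'],[.4945,-.1015,.2605]]))
        i=f['img'][110:200,270:414]; ims.append(cv2.resize(i,(640,400),interpolation=cv2.INTER_CUBIC))
    else: ims.append(f['img'])
cv2.imwrite('pics/v3.png',cv2.resize(np.hstack(ims),(800,250)) if 0 else np.vstack([cv2.resize(x,(480,300)) for x in ims]))
```

```text
0.46 [334.1, 150.7, 347.9, 166.3]
[[338.71056128 158.36691276]
 [338.99982513 152.97545985]]
```

View pics/v3.png

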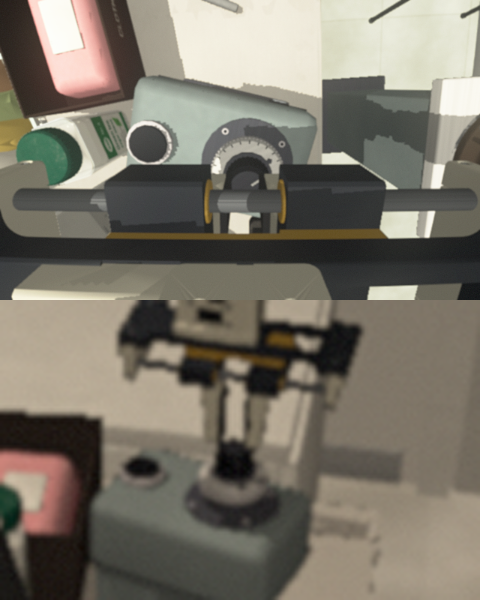

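Run:
```python
from h import *
s=get_state();f=grab_frame('wrist');T=pose(f,s);i=f['img'].copy()
a=np.linspace(0,2*np.pi,60)
k=4;x0,y0,x1,y1=250,170,400,320
i=cv2.resize(i[y0:y1,x0:x1],None,fx=k,fy=k,interpolation=cv2.INTER_CUBIC)
def dr(r,z,col,c=(.4945,-.1015)):
    p=proj(f,T,np.c_[c[0]+r*np.cos(a),c[1]+r*np.sin(a),0*a+z]);cv2.polylines(i,[((p-[x0,y0])*k).astype(np.int32)],True,col,1)
dr(.017,.2605,(0,0,255));dr(.03,.2345,(0,255,0));dr(.043,.205,(255,0,0))
p=(proj(f,T,[s['eef_pos']])[0]-[x0,y0])*k;print(p,s['width']);cv2.circle(i,tuple(int(v) for v in p),5,(255,0,255),2)
cv2.imwrite('pics/v4.png',i)
```

```text
[314.06221491 255.86646619] 0.017790323959310718
```

View pics/v4.png

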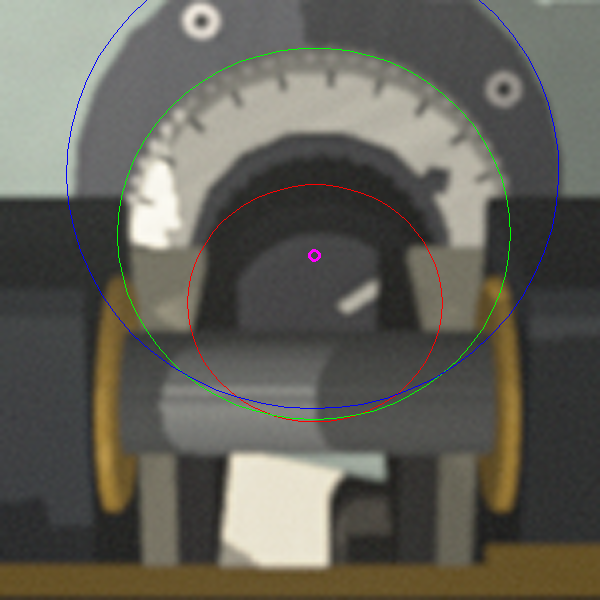

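Call:
drive_tool([
  [[0,0,0],0,0],
  [[0,0,0],0,0],
  [[0,0,0],0,0],
  [[0,0,0],0,0],
  [[0,0,0],0,0],
], newtons=20)

```text
t: 4.55
eef_pos: [0.4945, -0.1018, 0.2419]
ee_rot: [-1.571, 0.0, 1.493]
force: [-0.4, -0.3, 0.4]
width: 0.0002
```

Run:
```python
from h import *
s=get_state();f=grab_frame('wrist');T=pose(f,s);print(s['width'],s['force'].round(2),s['moment'].round(3))
M=T@np.linalg.inv(np.array(f['hand_eye']))
for z in (0.009,.0305):
  for x in (-.0095,.0095):
    for y in (0,-.03): print(x,y,z,proj(f,T,[(M@[x,y,z,1])[:3],(M@[x,y,-z,1])[:3]]).round(0).tolist())
cv2.imwrite('pics/v5.png',np.hstack([cv2.resize(f['img'][170:320,250:400],(400,400)),cv2.resize(grab_frame('side')['img'][110:180,300:370],(400,400),interpolation=cv2.INTER_CUBIC)]))
```

```text
0.00024511325657744986 [-0.4  -0.32  0.4 ] [0.057 0.099 0.   ]
-0.0095 0 0.009 [[344.0, 219.0], [313.0, 219.0]]
-0.0095 -0.03 0.009 [[347.0, 237.0], [311.0, 237.0]]
0.0095 0 0.009 [[344.0, 249.0], [313.0, 249.0]]
0.0095 -0.03 0.009 [[347.0, 272.0], [311.0, 272.0]]
-0.0095 0 0.0305 [[381.0, 219.0], [276.0, 219.0]]
-0.0095 -0.03 0.0305 [[391.0, 237.0], [267.0, 237.0]]
0.0095 0 0.0305 [[380.0, 249.0], [277.0, 249.0]]
0.0095 -0.03 0.0305 [[389.0, 272.0], [269.0, 272.0]]
```

View pics/v5.png

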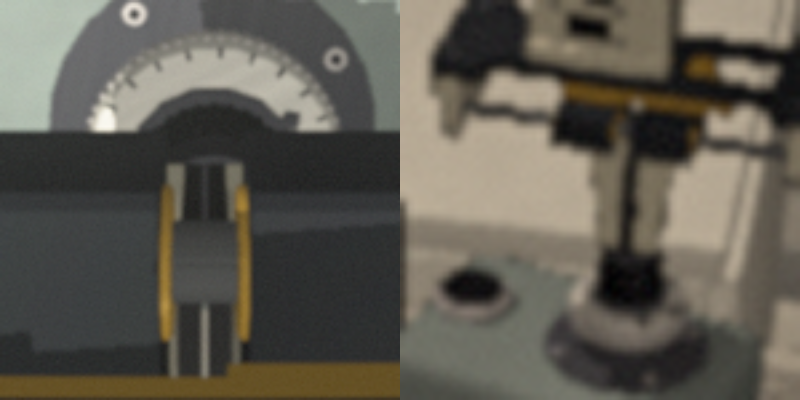

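```bash
cat > fit.py <<'E'
from h import *
from scipy.optimize import least_squares
a=np.linspace(0,2*np.pi,48)
def cyl(r,z0,z1): return np.vstack([np.c_[r*np.cos(a),r*np.sin(a),0*a+z] for z in (z0,z1)])
G={'grind_knob':np.vstack([cyl(.017,.2373,.2605),cyl(.02,.2345,.2373)]),'scale_ring':cyl(.03,.2205,.2345)}
def bb(p): return np.r_[p.min(0),p.max(0)]
def fit(obs):
    fun=lambda v:np.concatenate([w*(bb(proj(f,T,G[k]+v))-b) for f,T,k,b,w in obs])
    return least_squares(fun,[.4945,-.1015,0],loss='soft_l1')
E
python3 - <<'E'
from fit import *
W=np.load
s=get_state(); obs=[]
ft=grab_frame('top');fs=grab_frame('side');fw=grab_frame('wrist')
O={'top':([356,212,367,225],[347,207,371,229]),'side':([334,152,350,168],[331,157,353,170]),'w':([302,170,346,222],[294,157,358,224])}
Tw=None
M=np.eye(4);M[:3,:3]=R.from_euler('xyz',[-1.571,0,1.495]).as_matrix();M[:3,3]=[.491,-.0994,.3416];Tw=M@np.array(fw['hand_eye'])
for n,f,T in (('top',ft,pose(ft,s)),('side',fs,pose(fs,s)),('w',fw,Tw)):
    for k,b in zip(('grind_knob','scale_ring'),O[n]): obs.append((f,T,k,np.array(b,float),1))
for sel in (obs,obs[:4],obs[2:],obs[:2]+obs[4:]):
    r=fit(sel);print(r.x.round(4),r.cost)
r=fit(obs)
for f,T,k,b,w in obs: print(k,b,bb(proj(f,T,G[k]+r.x)).round(1),bb(proj(f,T,G[k]+[.4945,-.1015,0])).round(1))
E
```

```text
[ 0.4926 -0.0992 -0.004 ] 23.158472340333432
[ 0.4873 -0.0996 -0.0047] 10.950206044357298
[ 0.4931 -0.0992 -0.0039] 17.430830961628605
[ 0.4933 -0.0996 -0.0014] 11.254576652976848
grind_knob [356. 212. 367. 225.] [352.1 209.7 367.3 224.7] [353.2 208.9 368.5 224. ]
scale_ring [347. 207. 371. 229.] [347.9 206.  370.9 228.5] [348.9 205.2 372.  227.8]
grind_knob [334. 152. 350. 168.] [332.2 151.5 345.9 166. ] [331.7 149.9 345.4 164.3]
scale_ring [331. 157. 353. 170.] [328.6 156.6 349.3 171.9] [328.2 155.  348.8 170.3]
grind_knob [302. 170. 346. 222.] [304.1 170.8 348.1 218.6] [301.5 169.1 346.1 217.5]
scale_ring [294. 157. 358. 224.] [293.5 157.8 358.8 223.4] [290.6 156.  356.9 222.5]
```

Call:
drive_tool([
  [[-0.005,0.006,0.13],0,0.5],
  [[-0.005,0.006,0.13],0,0.88],
  [[-0.005,0.006,0.13],0,0.88],
  [[-0.005,0.006,0.13],0,0.88],
  [[-0.005,0.006,0.13],0,0.88],
  [[-0.005,0.006,0.06],0,0.88],
  [[-0.005,0.006,0],0,0.88],
  [[-0.005,0.006,-0.03],0,0.88],
  [[-0.005,0.006,-0.03],0,0.88],
])

```text
t: 5.7
eef_pos: [0.4921, -0.1001, 0.2314]
ee_rot: [-1.568, 0.001, 1.493]
force: [-0.2, -0.7, -0.1]
width: 0.067
```

```bash
python3 st.py
python3 - <<'E'
from h import *
s=get_state();f=grab_frame('side');T=pose(f,s)
M=np.eye(4);M[:3,:3]=R.from_euler('xyz',s['ee_rot']).as_matrix();M[:3,3]=s['eef_pos']
x0,y0=290,110;k=7;i=cv2.resize(f['img'][y0:y0+70,x0:x0+95],None,fx=k,fy=k,interpolation=cv2.INTER_CUBIC)
for sg in (-1,1):
  for yy,col in ((0,(0,0,255)),(-.019,(0,255,0))):
    P=[(M@[x,yy,sg*w,1])[:3] for x,w in ((.0095,.0385),(.0095,.0595),(-.0095,.0595),(-.0095,.0385))]
    cv2.polylines(i,[((proj(f,T,P)-[x0,y0]+.5)*k).astype(np.int32)],True,col,1)
cv2.imwrite('pics/v6.png',i)
E
```

```text
5.7 q6 -0.2691 [ 0.4921 -0.1001  0.2314] yaw [-1.5678e+00  7.0000e-04  1.4927e+00] F [-0.18 -0.72 -0.07] M [-0.004  0.083 -0.045] w 0.067 tau6 0.001
```

View pics/v6.png

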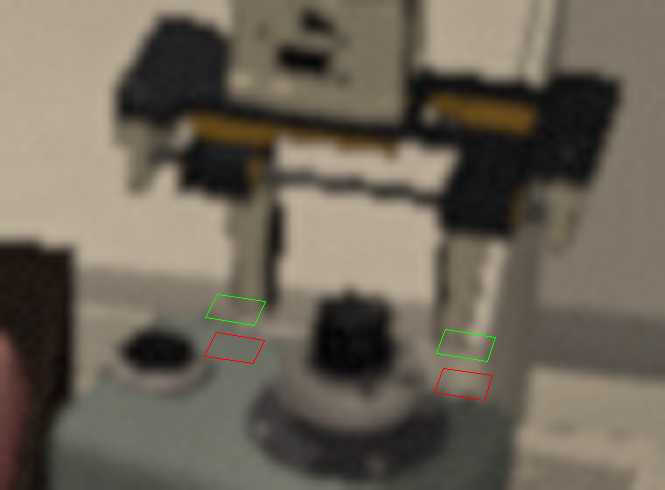

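Call:
drive_tool([
  [[0.002,0.001,-0.021],0,0.75],
  [[0.002,0.001,-0.021],0,0.6],
  [[0.002,0.001,-0.021],0,0.45],
  [[0.002,0.001,-0.021],0,0.3],
  [[0.002,0.001,-0.021],0,0.3],
  [[0.002,0.001,-0.021],0,0.3],
  [[0.002,0.001,-0.021],0,0.3],
  [[0.002,0.001,-0.021],0,0.3],
], newtons=20)

```text
t: 6.55
eef_pos: [0.4928, -0.0997, 0.2267]
ee_rot: [-1.57, -0.0, 1.493]
force: [-5.2, 2.4, 4.6]
width: 0.0334
```

```bash
python3 st.py
```

```text
6.55 q6 -0.2695 [ 0.4928 -0.0997  0.2267] yaw [-1.5696 -0.      1.4926] F [-5.21  2.37  4.62] M [ 0.711  2.015 -0.   ] w 0.0334 tau6 0.031
```

Call:
drive_tool([
  [[0,0,0],-0.04,0.3],
  [[0,0,0],-0.08,0.3],
  [[0,0,0],-0.12,0.3],
  [[0,0,0],-0.16,0.3],
  [[0,0,0],-0.2,0.3],
  [[0,0,0],-0.2,0.3],
], newtons=30)

```text
t: 7.15
eef_pos: [0.4926, -0.0996, 0.2267]
ee_rot: [-1.569, 0.0, 1.177]
force: [-5.4, 2.2, 5.2]
width: 0.0332
```

```bash
python3 st.py
```

```text
7.15 q6 -0.5857 [ 0.4926 -0.0996  0.2267] yaw [-1.5693e+00  5.0000e-04  1.1765e+00] F [-5.37  2.23  5.23] M [0.902 2.367 0.029] w 0.0332 tau6 -0.763
```

Call:
drive_tool([
  [[0,0,0],-0.03,0.3],
  [[0,0,0],-0.05,0.3],
  [[0,0,0],-0.05,0.3],
])

```text
t: 7.45
eef_pos: [0.4926, -0.0996, 0.2267]
ee_rot: [-1.569, 0.001, 1.099]
force: [-6.7, 2.5, 6.2]
width: 0.0332
```

```bash
python3 st.py
```

```text
7.45 q6 -0.6632 [ 0.4926 -0.0996  0.2267] yaw [-1.5693e+00  6.0000e-04  1.0991e+00] F [-6.67  2.46  6.18] M [0.985 2.36  0.033] w 0.0332 tau6 -0.457
```

Call:
drive_tool([
  [[-0.002,0.001,0.006],0,0.3],
  [[-0.002,0.001,0.006],-0.02,0.3],
  [[-0.002,0.001,0.006],-0.04,0.3],
  [[-0.002,0.001,0.006],-0.04,0.3],
])

```text
t: 7.85
eef_pos: [0.4924, -0.0995, 0.2269]
ee_rot: [-1.569, 0.001, 1.036]
force: [2.5, -1.6, -12.1]
width: 0.0329
```

```bash
python3 st.py
python3 - <<'E'
from h import *
for n in range(4):
    f=grab_frame('wrist');s=get_state();print(s['moment'].round(3),s['force'].round(1),s['joint_efforts'][5].round(3))
T=pose(f,s);np.save('T.npy',T)
a=warp(f,T,(.493,-.1),.2355,.035)
cv2.imwrite('pics/v7.png',np.hstack([a,cv2.resize(f['img'][150:300,260:410],(400,400))]))
E
```

```text
7.85 q6 -0.7263 [ 0.4924 -0.0995  0.2269] yaw [-1.5690e+00  1.1000e-03  1.0365e+00] F [  2.47  -1.63 -12.05] M [-1.012 -0.698  0.01 ] w 0.0329 tau6 -0.485
[-1.187 -0.814  0.051] [  2.6  -3.9 -13.9] -0.208
[-1.365 -1.007  0.022] [  3.   -4.  -15.9] -0.07
[-1.477 -1.187 -0.005] [  3.   -3.7 -17.2] -0.028
[-1.589 -1.266  0.003] [  3.3  -3.5 -16.8] -0.0
```

View pics/v7.png

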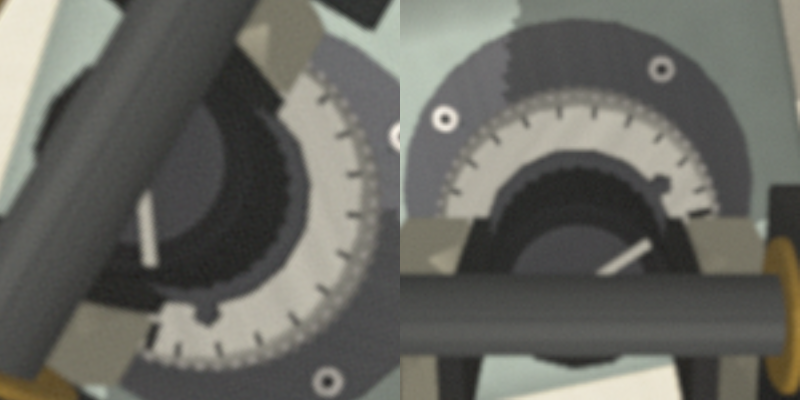

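Call:
drive_tool([
  [[0,0,-0.003],-0.02,0.3],
  [[0,0,-0.003],-0.03,0.3],
])

```text
t: 8.25
eef_pos: [0.4925, -0.0995, 0.2269]
ee_rot: [-1.57, 0.001, 0.989]
force: [0.6, -2.7, -13.2]
width: 0.0331
```

```bash
python3 st.py
```

```text
8.25 q6 -0.7735 [ 0.4925 -0.0995  0.2269] yaw [-1.5697e+00  9.0000e-04  9.8950e-01] F [  0.63  -2.75 -13.18] M [-1.125 -0.205  0.13 ] w 0.0331 tau6 -0.074
```

Call:
drive_tool([
  [[0,0,0],0,0.3],
  [[0,0,0],0,0.3],
  [[0,0,0],0,0.3],
])

```text
t: 8.55
eef_pos: [0.4925, -0.0994, 0.2269]
ee_rot: [-1.57, 0.001, 0.99]
force: [0.3, -4.3, -16.1]
width: 0.0327
```

```bash
python3 st.py
```

```text
8.55 q6 -0.7725 [ 0.4925 -0.0994  0.2269] yaw [-1.5697e+00  7.0000e-04  9.9050e-01] F [  0.28  -4.28 -16.11] M [-1.455 -0.058  0.13 ] w 0.0327 tau6 -0.103
```

Call:
drive_tool([
  [[0,0,0],-0.02,0.3],
  [[0,0,0],-0.04,0.3],
])

```text
t: 8.75
eef_pos: [0.4924, -0.0994, 0.2269]
ee_rot: [-1.57, 0.001, 0.926]
force: [-0.2, -4.1, -14.4]
width: 0.033
```

```bash
python3 st.py
```

```text
8.75 q6 -0.8366 [ 0.4924 -0.0994  0.2269] yaw [-1.5697e+00  9.0000e-04  9.2640e-01] F [ -0.19  -4.06 -14.37] M [-1.406 -0.05   0.2  ] w 0.033 tau6 0.347
```

Call:
drive_tool([
  [[0,0,0],0,0.3],
  [[0,0,0],0,0.3],
])

```text
t: 8.95
eef_pos: [0.4924, -0.0994, 0.227]
ee_rot: [-1.57, 0.001, 0.928]
force: [-0.7, -4.2, -16.7]
width: 0.033
```

```bash
python3 st.py
```

```text
8.95 q6 -0.8348 [ 0.4924 -0.0994  0.227 ] yaw [-1.5697e+00  8.0000e-04  9.2810e-01] F [ -0.66  -4.24 -16.74] M [-1.525  0.118  0.059] w 0.033 tau6 -0.109
```

```bash
cat > av.py <<'E'
from h import *
m=[]
for n in range(6):
    grab_frame('top');s=get_state();m.append(np.r_[s['moment'][2],s['joint_efforts'][5],s['ee_rot'][2],s['force']])
m=np.array(m);print(s['t'],'mz',m[:,0].round(3),'mean',m[:,0].mean().round(3),'tau6',m[:,1].round(3),'yaw',m[:,2].mean().round(4),m[:,3:].mean(0).round(1),s['width'].round(4) if hasattr(s['width'],'round') else s['width'])
E
python3 av.py
```

```text
9.25 mz [0.09  0.14  0.099 0.104 0.121 0.101] mean 0.109 tau6 [-0.093 -0.088 -0.087 -0.09  -0.093 -0.094] yaw 0.9277 [ -0.4  -4.9 -18.2] 0.03269148001639782
```

Call:
drive_tool([
  [[0,0,0],-0.015,0.3],
  [[0,0,0],-0.03,0.3],
])

```text
t: 9.45
eef_pos: [0.4924, -0.0994, 0.227]
ee_rot: [-1.57, 0.001, 0.878]
force: [-1.2, -4.0, -19.4]
width: 0.0329
```

```bash
python3 st.py;python3 av.py
```

```text
9.45 q6 -0.8849 [ 0.4924 -0.0994  0.227 ] yaw [-1.5698e+00  9.0000e-04  8.7820e-01] F [ -1.17  -4.04 -19.37] M [-1.722  0.664  0.21 ] w 0.0329 tau6 0.203
9.75 mz [0.168 0.205 0.105 0.057 0.16  0.134] mean 0.138 tau6 [ 0.004 -0.456 -0.249 -0.168 -0.148 -0.144] yaw 0.8783 [ -1.5  -5.  -19.5] 0.03286641862623824
```

Call:
drive_tool([
  [[0,0,-0.004],-0.01,0.3],
  [[0,0,-0.004],-0.02,0.3],
])

```text
t: 9.95
eef_pos: [0.4925, -0.0995, 0.2269]
ee_rot: [-1.571, 0.001, 0.847]
force: [-5.4, -3.6, -12.2]
width: 0.033
```

```bash
python3 st.py;python3 av.py
```

```text
9.95 q6 -0.9161 [ 0.4925 -0.0995  0.2269] yaw [-1.5706e+00  6.0000e-04  8.4730e-01] F [ -5.36  -3.57 -12.21] M [-1.048  1.963  0.277] w 0.033 tau6 -0.003
10.25 mz [0.232 0.265 0.241 0.174 0.208 0.104] mean 0.204 tau6 [-0.105 -0.402 -0.264 -0.21  -0.197 -0.194] yaw 0.8474 [ -4.6  -3.3 -11.7] 0.03278091460510674
```

Call:
drive_tool([
  [[0,0,0],-0.007,0.3],
  [[0,0,0],-0.013,0.3],
])

```text
t: 10.45
eef_pos: [0.4925, -0.0995, 0.2269]
ee_rot: [-1.571, 0.0, 0.827]
force: [-4.8, -3.9, -12.0]
width: 0.0331
```

```bash
python3 st.py;python3 av.py
```

```text
10.45 q6 -0.9363 [ 0.4925 -0.0995  0.2269] yaw [-1.5706e+00  5.0000e-04  8.2710e-01] F [ -4.78  -3.89 -11.96] M [-1.071  1.948  0.322] w 0.0331 tau6 -0.15
10.75 mz [0.208 0.298 0.257 0.168 0.21  0.264] mean 0.234 tau6 [-0.195 -0.364 -0.28  -0.248 -0.241 -0.239] yaw 0.8272 [ -5.2  -3.3 -11.6] 0.033040096114469966
```

Call:
drive_tool([
  [[0,0,0],0,0.6],
  [[0,0,0],0,1],
  [[0,0,0],0,1],
  [[0,0,0.1],0,1],
  [[0,0,0.25],0,1],
  [[0,0,0.38],0,1],
  [[0,0,0.38],0,1],
  [[0,0,0.38],0,1],
])

```text
t: 11.55
eef_pos: [0.4942, -0.0991, 0.3424]
ee_rot: [-1.574, -0.004, 0.828]
force: [0.0, -0.6, -0.0]
width: 0.0862
```

```bash
python3 st.py
python3 - <<'E'
from fit import *
s=get_state();f=grab_frame('wrist');T=pose(f,s)
obs=[]
for k in G:
    r=regions_of(f,k)[0];obs.append((f,T,k,np.array(r['box'],float),1));print(k,r['box'])
o=lambda v:np.concatenate([bb(proj(f,T,G[k]+np.r_[v,-.002]))-b for f,T,k,b,w in obs])
c=least_squares(o,[.493,-.1]).x;print('centre',c)
a=warp(f,T,c,.2355);cv2.imwrite('pics/v8a.png',a)
b=a.copy()
for r in (.03,.02,.024): p,q=circ(a,(0,0),r);cv2.circle(b,p,q,(0,0,255),1)
cv2.imwrite('pics/v8.png',np.hstack([a,b]))
E
```

```text
11.55 q6 -0.9351 [ 0.4942 -0.0991  0.3424] yaw [-1.574  -0.0039  0.8283] F [ 0.02 -0.57 -0.  ] M [0.049 0.132 0.021] w 0.0862 tau6 0.001
grind_knob [304.7, 167.7, 348.6, 216.1]
scale_ring [295.9, 155.5, 362.0, 221.2]
centre [ 0.49391011 -0.1000928 ]
```

View pics/v8.png

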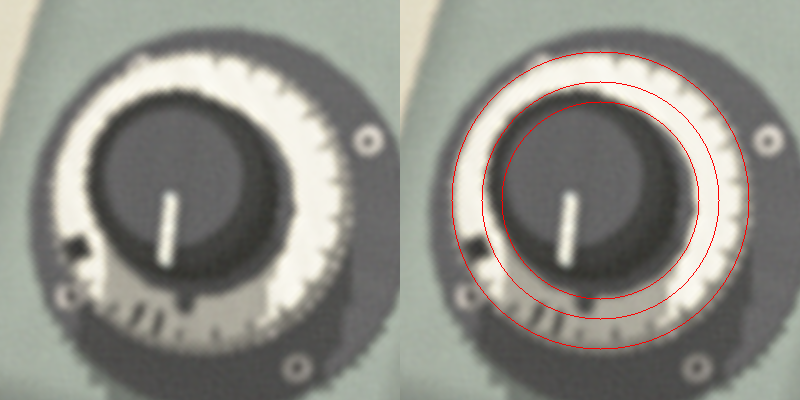

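Call:
drive_tool([
  [[-0.004,-0.002,-0.15],0,1],
  [[-0.004,-0.002,-0.28],0,1],
  [[-0.004,-0.002,-0.38],0,1],
  [[-0.004,-0.002,-0.46],0,1],
  [[-0.004,-0.002,-0.46],0,1],
  [[-0.004,-0.002,-0.46],0,0.8],
  [[-0.004,-0.002,-0.46],0,0.65],
  [[-0.004,-0.002,-0.46],0,0.6],
  [[-0.004,-0.002,-0.46],0,0.6],
  [[-0.004,-0.002,-0.46],0,0.6],
  [[-0.004,-0.002,-0.46],0,0.6],
], newtons=30)

```text
t: 12.8
eef_pos: [0.4921, -0.0998, 0.2031]
ee_rot: [-1.572, -0.001, 0.828]
force: [-1.6, 1.8, 6.1]
width: 0.0588
```

```bash
python3 st.py
```

```text
12.8 q6 -0.9341 [ 0.4921 -0.0998  0.2031] yaw [-1.5716e+00 -1.1000e-03  8.2850e-01] F [-1.64  1.79  6.09] M [ 0.932  0.778 -0.05 ] w 0.0588 tau6 0.046
```

Call:
drive_tool([
  [[0,0,0],0.05,0.6],
  [[0,0,0],0.11,0.6],
  [[0,0,0],0.17,0.6],
  [[0,0,0],0.23,0.6],
  [[0,0,0],0.3,0.6],
  [[0,0,0],0.37,0.6],
  [[0,0,0],0.44,0.6],
  [[0,0,0],0.51,0.6],
  [[0,0,0],0.58,0.6],
  [[0,0,0],0.64,0.6],
  [[0,0,0],0.678,0.6],
  [[0,0,0],0.678,0.6],
])

```text
t: 14.0
eef_pos: [0.4932, -0.1001, 0.2032]
ee_rot: [-1.574, 0.001, 1.895]
force: [2.7, -0.6, 4.5]
width: 0.059
```

```bash
python3 st.py
```

```text
14.0 q6 0.1319 [ 0.4932 -0.1001  0.2032] yaw [-1.5736e+00  1.2000e-03  1.8947e+00] F [ 2.75 -0.63  4.49] M [-0.054 -1.023  0.198] w 0.059 tau6 0.676
```

Call:
drive_tool([
  [[0,0,0],0,0.6],
  [[0,0,0],0,0.8],
  [[0,0,0],0,1],
  [[0,0,0],0,1],
  [[0,0,0],0,1],
  [[0,0,0.15],0,1],
  [[0,0,0.3],0,1],
  [[0,0,0.46],0,1],
  [[0,0,0.46],0,1],
  [[0,0,0.46],0,1],
])

```text
t: 15.0
eef_pos: [0.4919, -0.0998, 0.3411]
ee_rot: [-1.573, -0.0, 1.893]
force: [-0.7, 0.0, -1.5]
width: 0.0877
```

```bash
python3 st.py
cat > look.py <<'E'
import sys
from fit import *
s=get_state();f=grab_frame('wrist');T=pose(f,s)
obs=[]
for k in G:
    r=regions_of(f,k)[0];obs.append((f,T,k,np.array(r['box'],float),1));print(k,r['box'])
o=lambda v:np.concatenate([bb(proj(f,T,G[k]+np.r_[v,-.002]))-b for f,T,k,b,w in obs])
c=least_squares(o,[.493,-.1]).x;print('centre',c)
a=warp(f,T,c,.2355);b=a.copy()
for r in (.03,.02,.024): p,q=circ(a,(0,0),r);cv2.circle(b,p,q,(0,0,255),1)
cv2.imwrite(sys.argv[1],np.hstack([a,b]))
E
python3 look.py pics/v9.png
```

```text
15.0 q6 0.1308 [ 0.4919 -0.0998  0.3411] yaw [-1.5728e+00 -2.0000e-04  1.8931e+00] F [-0.74  0.01 -1.46] M [ 0.053  0.192 -0.004] w 0.0877 tau6 0.001
grind_knob [304.4, 170.3, 347.1, 220.0]
scale_ring [292.2, 158.4, 360.5, 223.5]
centre [ 0.49341554 -0.09961881]
```

View pics/v9.png

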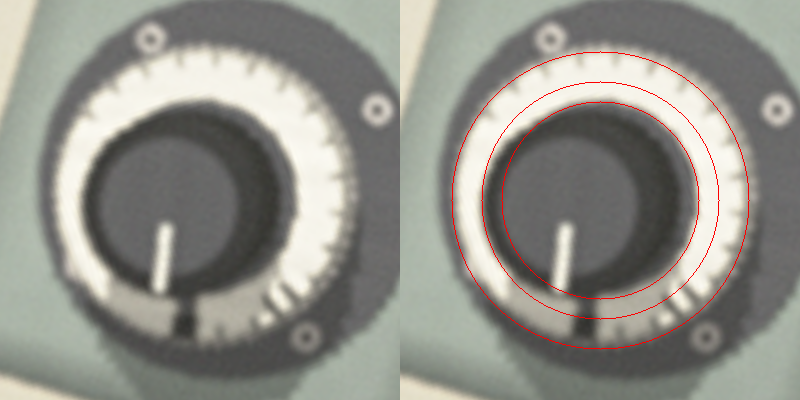

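Call:
drive_tool([
  [[0.003,0,-0.1],0,0.85],
  [[0.003,0,-0.22],0,0.8],
  [[0.003,0,-0.32],0,0.8],
  [[0.003,0,-0.38],0,0.8],
  [[0.003,0,-0.38],0,0.8],
  [[0.003,0,-0.38],0,0.6],
  [[0.003,0,-0.38],0,0.45],
  [[0.003,0,-0.38],0,0.3],
  [[0.003,0,-0.38],0,0.3],
  [[0.003,0,-0.38],0,0.3],
  [[0.003,0,-0.38],0,0.3],
], newtons=30)

```text
t: 16.25
eef_pos: [0.493, -0.0999, 0.2267]
ee_rot: [-1.572, 0.0, 1.893]
force: [0.4, 0.6, 1.5]
width: 0.0328
```

```bash
python3 st.py
```

```text
16.25 q6 0.1313 [ 0.493  -0.0999  0.2267] yaw [-1.5718e+00  2.0000e-04  1.8934e+00] F [0.36 0.56 1.47] M [ 0.253 -0.023  0.   ] w 0.0328 tau6 0.01
```

Call:
drive_tool([
  [[0,0,0],0.05,0.3],
  [[0,0,0],0.1,0.3],
  [[0,0,0],0.15,0.3],
  [[0,0,0],0.2,0.3],
  [[0,0,0],0.25,0.3],
  [[0,0,0],0.3,0.3],
  [[0,0,0],0.35,0.3],
  [[0,0,0],0.4,0.3],
  [[0,0,0],0.45,0.3],
  [[0,0,0],0.5,0.3],
  [[0,0,0],0.5,0.3],
  [[0,0,0],0.5,0.3],
])

```text
t: 17.45
eef_pos: [0.4935, -0.0995, 0.2267]
ee_rot: [-1.572, 0.001, 2.677]
force: [2.9, 4.2, 2.6]
width: 0.0333
```

```bash
python3 st.py
```

```text
17.45 q6 0.9147 [ 0.4935 -0.0995  0.2267] yaw [-1.5722e+00  1.4000e-03  2.6770e+00] F [2.94 4.2  2.56] M [ 1.468 -0.83   0.189] w 0.0333 tau6 0.019
```

Call:
drive_tool([
  [[0,0,0],0,0.5],
  [[0,0,0],0,0.8],
  [[0,0,0],0,0.9],
  [[0,0,0],0,0.9],
  [[0,0,0.15],0,0.9],
  [[0,0,0.3],0,1],
  [[0,0,0.38],0,1],
  [[0,0,0.38],0,1],
  [[0,0,0.38],0,1],
])

```text
t: 18.35
eef_pos: [0.4925, -0.1, 0.3402]
ee_rot: [-1.571, 0.0, 2.678]
force: [0.1, -1.2, -0.1]
width: 0.0876
```

```bash
python3 st.py;python3 look.py pics/v10.png
```

```text
18.35 q6 0.9166 [ 0.4925 -0.1     0.3402] yaw [-1.5713e+00  1.0000e-04  2.6784e+00] F [ 0.12 -1.23 -0.11] M [-0.078  0.221 -0.029] w 0.0876 tau6 -0.002
grind_knob [301.3, 172.0, 349.9, 220.2]
scale_ring [292.5, 158.1, 359.6, 223.9]
centre [ 0.49315979 -0.09979713]
```

View pics/v10.png

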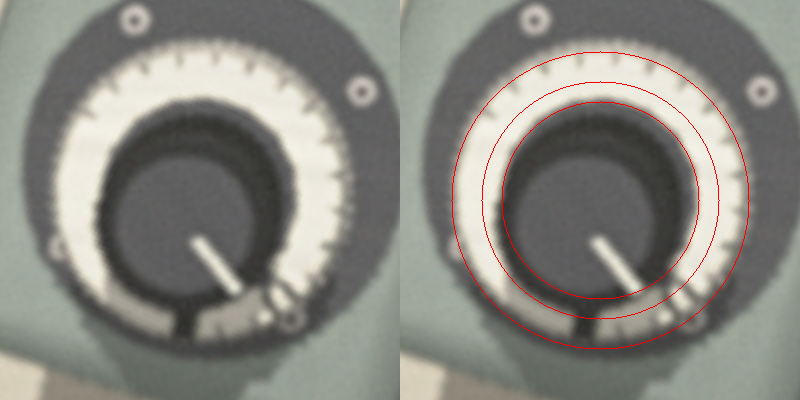

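Run:
```python
from h import *
s=get_state();f=grab_frame('wrist');T=pose(f,s);c=(.4932,-.0998)
a=warp(f,T,(c[0]-.018,c[1]-.012),.236,.018,600)
k=599/.036
for ang in (172.6,210,217.6,225):
    A=np.radians(ang);q=[]
    for r in (.0205,.0225) if ang!=217.6 else (.0205,.0215):
        d=np.array([r*np.cos(A)+.018,r*np.sin(A)+.012]);q.append((int(299.5-d[1]*k),int(299.5-d[0]*k)))
    cv2.line(a,q[0],q[1],(0,0,255),1)
cv2.imwrite('pics/v11.png',a)
```

```text
(no output)
```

View pics/v11.png

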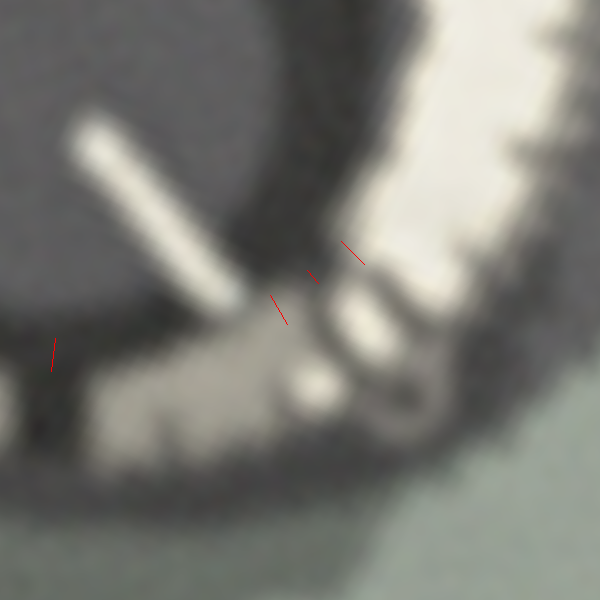

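```bash
python3 -c "
from station import *
s=get_state();print(s['t'],s['force'].round(2));print(job_done())"
```

```text
18.55 [-0.16  0.63 -0.26]
the job is handed in; nothing more can be done
None
```

The grinder dial is re-zeroed and opened one eighth of a turn. I handed the job in at 18.6 s of the 58 s allowed. No verdict was reported, so the result below rests on my own measurements.

- **Touch:** I turned the knob clockwise about 38° of tool turn. The torque then rose from about 0.11 N m to about 0.23 N m, and I stopped there. I put that at 0.07 to 0.16 rad past first touch, below the 0.29 rad that harms the burrs. On release the knob stood about 3° behind the tool turn.
- **Zeroing:** I turned the ring counterclockwise by 61°. The next picture showed the zero mark within about 1° of the pointer, with the fingers clear of the dial.
- **Opening:** I turned the knob counterclockwise by 44.9° (measured tool turn) and let go. The ring had not moved visibly (zero mark at 172.8°, 172.6° before).
- **Final position:** The pointer stands at about 218 to 220°. The set mark is at 217.8° measured from the zero mark, or about 220.7° measured from the ribs themselves. Those two readings disagree by about 3°, but both agree with the pointer within the 7° allowed.
- **Hand-in:** The gripper was clear of everything, with no force on it.

**Checks that failed or disagreed:**
- My first close missed the knob, because the fingertips end about 19 mm above the reported TCP. I lowered the next grasp to suit.
- The burr force itself could not be measured; I inferred it from the torque.
- While turning the knob I pulled up on it with 10 to 20 N.

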